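# Make up two repair kits in the parts storeroom

### The arm

A 6-joint arm with a two-finger parallel gripper is mounted at the origin on the work surface. World frame = base frame: x ahead of the robot, y to its left, z up, the work surface at z = 0. Lengths are in mm, angles in degrees, forces in N, time in s.
With the tool pointing down it reaches from about 300 to 850 mm from the base axis. Payload 4.2 kg.
Tool frame: the origin (TCP) lies midway between the tips of the shut fingers; the grasp point (between the pads) lies 19 mm behind it (env.grip_point_offset is the distance from the TCP to the grasp point, in mm); z points along the fingers, x is the direction in which the jaws open and shut, and the axes are right-handed (so a half turn about z gives the same grasp; the last joint's range is limited). The gripper opens to 91 mm and grips with 3 to 60 N. Pads are 32 mm wide; open, the fingers measure 118 mm over their backs; the gripper's body (76 mm by 178 mm) begins 60 mm behind the grasp point.
Start: joints at [70.359, 18.312, 89.639, -0, 72.044, -1.146], TCP at [182.406, 545.318, 213.976] pointing down, gripper open.
Joint ranges: [-177.97, 177.97], [-48.28, 115.42], [12.27, 149.76], [-77.06, 257.06], [2.81, 150.46], [-146.56, 146.56]. Speed limits (degrees/s): [147.25, 147.25, 180, 180, 180, 180].

### API

Orientations are given as [roll, pitch, yaw] about the fixed x, y, z axes, in that order (R = Rz(yaw) Ry(pitch) Rx(roll)).
In Python, from workcell import env gives the robot as it stands.
- The arm moves only by the shell command python3 -m pendant 'ROWS' [FORCE]. ROWS is JSON, a list of rows, each an object with "xyz": the shift along the tool's x, y, z in m, a list of three; "roll": the turn about the tool's z in degrees; "jaw": the closure, from 0 (fully open) to 1 (shut). A call has exactly 8 rows; each row is the pose to reach, as a shift and turn from the pose commanded when the call began, along the tool's axes at that moment; what a row does not reach only later rows make up. A row lasts 1/8 s, in which the tool goes at most 62.5 mm and 10.7 degrees, less where a joint would pass 70% of its speed; a pose out of reach is approached as far as the arm can. A call with a gripper value outside its range is refused whole. The fingers move at their own pace and stop on an object; FORCE is the grip in N (left out, the last holds). Time passes only in rows, so rows that repeat a pose let the fingers close, or fill a call up. It gives the time, the measured TCP pose, the force and the opening at its end, in the units of the state.
- env.state(): the state, without advancing time (a new reading comes with each control period).
- env.grab_frame(name): name is "side" or "top"; returns (picture, depth): 400x640x3 uint8, blue, green, red; 400x640 float32, mm along the optical axis (not along the pixel's ray), 0 where there is no reading.
- env.camera_params(name): a dict with "camera_matrix" (3x3 intrinsics, pixels), "D" ([k1, k2, p1, p2, k3] as OpenCV has them; the pictures are not rectified), "cam_to_world" (4x4, takes a point from camera to world coordinates). Camera axes: x right, y up, looking along -z (the intrinsics and any distortion apply to the point x, -y, -z); pixel columns grow to the right and rows downward; lengths in mm; the calibration is good to about 2 mm. A picture is of the moment at which its call begins. camera_params takes no time and is no camera call.
- env.job_done(): hands the job in, once; it reports no verdict.
The state is a dict: "time_s": time; "qpos": joint angles; "qvel": joint speeds; "effort": joint torques, N m; "ee_pos": TCP position; "ee_rot": TCP orientation; "force": force on the tool from outside, world axes, zero at the start; "torque": the same for the moment, N m; "gripper_width": finger opening in mm.
Only numpy, scipy, OpenCV 4.12 (cv2) and the standard library are available. Lean on these libraries where they do the work, as an engineer would, in place of code of your own. Each camera call takes 0.05 s, during which the arm holds its last target. There are 200 camera calls.

### The job

Make up two repair kits from the stock standing on the bench: the steel pin, the brass bushing and the black rubber buffer go in the blue tray, and the red-capped hose fitting and the orange filter go in the yellow tray. Stand each part upright on the tray floor, one part to a pocket (any pocket of its tray), and let go of it. Leave the white bushing and the green-capped fitting standing where they are.

Things in the scene. Friction and masses are not known exactly. Their poses are not given: they have to be found in the camera images.
- blue_tray: Blue open kit tray with three pockets in a row, fixed to the bench where it lies. 118 mm (its x) by 244 mm (its y, the row); floor 4 mm thick; walls and dividers 4 mm thick, their tops 18 mm above the bench. Origin: centre of its underside, z up. Pocket centres at x = 0 and y = -80, 0 and +80 mm in its frame; each pocket is 110 mm (x) by 76 mm (y) inside.
- yellow_tray: Yellow open kit tray with two pockets, fixed to the bench where it lies. 118 mm (its x) by 164 mm (its y, the row); floor 4 mm thick; walls and dividers 4 mm thick, their tops 18 mm above the bench. Origin: centre of its underside, z up. Pocket centres at x = 0 and y = -40 and +40 mm in its frame; each pocket is 110 mm (x) by 76 mm (y) inside.
- pin_center (a point): Bright steel pivot pin, standing on its head: head 48 mm across and 9 mm high, shank above it 30 mm in diameter, 85 mm tall in all, about 0.45 kg. Stands upright, loose, on the bench in the stock row; this point is on its axis, half-way up; z axis along its axis, upward. 
- brass_bush_center (a point): Brass bushing: a plain tube, 46 mm outside, 30 mm bore, 50 mm tall, about 0.33 kg. Stands upright, loose, on the bench in the stock row; this point is on its axis, half-way up; z axis along its axis, upward. 
- buffer_center (a point): Black rubber buffer: barrel 44 mm across at the ends of the rubber, 52 mm at the middle, between two 50 mm end plates each 5 mm thick (the bottom one steel, the top one black); 50 mm tall, with a 14 mm steel stud 6 mm high on top of that; about 0.2 kg. Stands upright, loose, on the bench in the stock row; this point is on its axis, 25 mm above its underside; z axis along its axis, upward. 
- red_fitting_center (a point): Hose fitting with a RED cap: steel hexagon 42 mm wide and 28 mm high at the bottom, a 30 mm dark neck, and a round red cap 38 mm across from 40 to 75 mm height; 75 mm tall, about 0.3 kg. Stands upright, loose, on the bench in the stock row; this point is on its axis, half-way up; z axis along its axis, upward. 
- filter_center (a point): Orange filter cartridge: round, 54 mm in diameter from 6 to 70 mm height, top boss 36 mm across to 75 mm; 75 mm tall, about 0.25 kg. Stands upright, loose, on the bench in the stock row; this point is on its axis, half-way up; z axis along its axis, upward. 
- white_bush_center (a point): White plastic bushing, the same shape as the brass one (46 mm outside, 30 mm bore, 50 mm tall, light). Not wanted for these kits. Stands upright, loose, on the bench in the stock row; this point is on its axis, half-way up; z axis along its axis, upward. 
- green_fitting_center (a point): Hose fitting with a GREEN cap, otherwise the same as the red-capped one (75 mm tall). Not wanted for these kits. Stands upright, loose, on the bench in the stock row; this point is on its axis, half-way up; z axis along its axis, upward. 
Not all that is in view belongs to the job. What is shaped like the part that bears white_bush_center but purple is not meant. Of the things that look like the part that bears filter_center, take the one that is farthest from the robot's base at the start.

How it is judged:
By the outcome, as a careful person would: the job done as asked, in the order asked, and still so for the second after the job is handed in, with the robot touching nothing.
It also fails if it takes over 128 s, if anything falls off the work surface, if the arm or the gripper's body presses on something with over 40 N, if the wrist force passes 120 N, or if a joint passes its speed limit or range.

## Working session

There is one attempt and no reset: what is moved stays moved. The work goes in short steps, Python scripts to look and compute and a shell command to move; the robot and the scene stay as the last step left them, time stands still between calls to the robot, and variables do not carry over. Pictures are saved under pics/ and viewed, about 12 in all and at most 16, crops included, and the job is handed in when it is done.

```bash
ls; mkdir -p pics; cat > h.py <<'E'
import numpy as np, cv2
from workcell import env
def grab(n):
    im,d=env.grab_frame(n); np.save(f'pics/{n}_d.npy',d); cv2.imwrite(f'pics/{n}_last.png',im); return im,d
def w(n,u,v,d=None,z=None):
    p=env.camera_params(n);K=np.array(p['camera_matrix'],float);T=np.array(p['cam_to_world'],float)
    a,b=cv2.undistortPoints(np.array([[[u,v]]],float),K,np.array(p['D'],float))[0,0]
    r=np.array([a,-b,-1.]); 
    if z is not None:
        rw=T[:3,:3]@r; s=(z-T[2,3])/rw[2]; return T[:3,3]+s*rw
    return (T@np.append(r*d,1))[:3]
E
python3 - <<'E'
from h import *
for n in('top','side'):
    im,d=grab(n); cv2.imwrite(f'pics/{n}1.png',im); print(n,np.round(env.camera_params(n)['cam_to_world'],2))
print(env.state())
E
```

```text
pics
top [[ 2.00000e-02  9.80000e-01 -2.00000e-01  2.09770e+02]
 [-1.00000e+00  3.00000e-02  2.00000e-02  1.54000e+01]
 [ 2.00000e-02  2.00000e-01  9.80000e-01  1.45032e+03]
 [ 0.00000e+00  0.00000e+00  0.00000e+00  1.00000e+00]]
side [[-9.9000e-01  8.0000e-02 -1.0000e-01  4.0840e+02]
 [-1.2000e-01 -7.1000e-01  6.9000e-01  6.8223e+02]
 [-2.0000e-02  7.0000e-01  7.1000e-01  7.6010e+02]
 [ 0.0000e+00  0.0000e+00  0.0000e+00  1.0000e+00]]
{'time_s': 0.1, 'qpos': array([ 7.03581366e+01,  1.83486279e+01,  8.96988022e+01, -4.05363624e-04,
        7.20442749e+01, -1.14449146e+00]), 'qvel': array([ 0.01882001, -0.07623503, -0.1266667 ,  0.10243552, -0.00053318,
       -0.10531092]), 'effort': array([-2.91676752e-04, -4.13329697e+01, -2.32510597e+01,  7.28355115e-02,
        4.21686808e-02, -8.75505680e-05]), 'ee_pos': array([182.26242111, 544.87655448, 213.20200193]), 'ee_rot': array([-1.79998554e+02,  9.16943290e-02,  7.15027545e+01]), 'force': array([ 0.16581567, -0.0678312 , -0.00924711]), 'torque': array([-0.01458659,  0.00703903,  0.01025731]), 'gripper_width': 91.26189196896651}
```

View pics/top1.png

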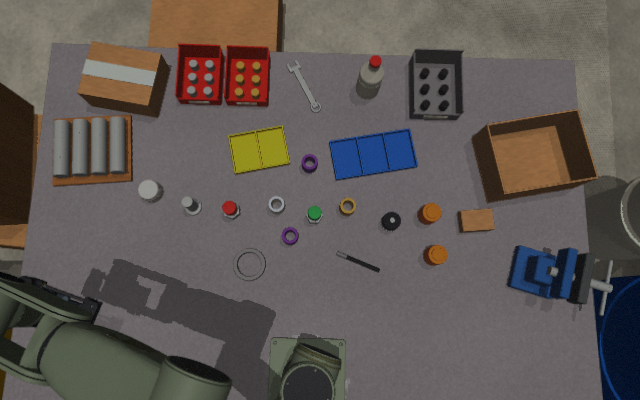

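View pics/side1.png

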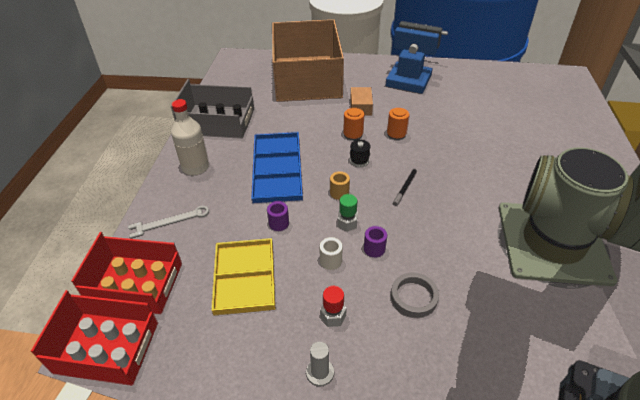

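Top view: pin (190,205), red fitting (230,209), white bush (276,204), green fitting (315,214), brass bush (347,206), buffer (391,221), filters (430,213) and (436,255). The purple bushes at (310,163) and (290,236) are decoys. I'll measure each position and look at an enlarged crop.

```bash
cat > m.py <<'E'
from h import *
def cloud(n,d):
    p=env.camera_params(n);K=np.array(p['camera_matrix'],float);T=np.array(p['cam_to_world'],float)
    v,u=np.mgrid[:400,:640]; q=cv2.undistortPoints(np.stack([u,v],-1).reshape(-1,1,2).astype(float),K,np.array(p['D'],float)).reshape(400,640,2)
    c=np.stack([q[...,0]*d,-q[...,1]*d,-d],-1); return c@T[:3,:3].T+T[:3,3]
E
python3 - <<'E'
from m import *
d=np.load('pics/top_d.npy');P=cloud('top',d);ds=np.load('pics/side_d.npy');S=cloud('side',ds).reshape(-1,3)
obj=dict(pin=(190,205,85,15),red=(230,209,75,19),white=(276,204,50,23),green=(315,214,75,19),brass=(347,206,50,23),buf=(391,221,50,25),filA=(430,213,70,27),filB=(436,255,70,27),purA=(310,163,50,23),purB=(290,236,50,23))
for k,(u,v,h,r) in obj.items():
    s=P[v-14:v+15,u-14:u+15].reshape(-1,3); t=s[(s[:,2]>h-9)&(s[:,2]<h+15)]
    c=(t.min(0)+t.max(0))/2
    g=S[(np.hypot(S[:,0]-c[0],S[:,1]-c[1])<r+15)&(S[:,2]>h-9)&(S[:,2]<h+15)]
    print(k,len(t),'top mean',t.mean(0).round(1),'mid',c.round(1),'ext',np.ptp(t,0).round(0),'| side',len(g),g.mean(0).round(1) if len(g) else'',((g.min(0)+g.max(0))/2).round(1) if len(g) else '', 'R',np.hypot(*c[:2]).round())
im=cv2.imread('pics/top1.png')
hsv=cv2.cvtColor(im,cv2.COLOR_BGR2HSV)
for n,lo,hi,box in(('yellow',(22,120,60),(35,255,255),(215,115,300,185)),('blue',(105,120,40),(125,255,255),(320,120,425,190))):
    m=cv2.inRange(hsv,lo,hi);mm=np.zeros_like(m);x0,y0,x1,y1=box;mm[y0:y1,x0:x1]=m[y0:y1,x0:x1]
    pts=P[mm>0];pts=pts[abs(pts[:,2])<40]
    rc=cv2.minAreaRect(pts[:,:2].astype(np.float32));print(n,rc,np.median(pts[:,2]))
    for f in cv2.boxPoints(rc):print(f.round())
cv2.imwrite('pics/crop1.png',cv2.resize(im[140:280,140:460],None,fx=2.5,fy=2.5,interpolation=cv2.INTER_CUBIC))
print('bench z',np.median(P[280:300,330:500,2]), np.median(P[235:245,150:200,2]))
E
```

```text
pin 102 top mean [458.3 338.4  85. ] mid [457.9 338.2  84.2] ext [28. 28. 16.] | side 296 [461.3 344.   84.1] [461.6 342.8  82. ] R 569.0
red 155 top mean [447.5 226.8  75.6] mid [447.8 227.2  74.4] ext [37. 38. 16.] | side 353 [450.7 232.   74.5] [451.1 228.8  72.4] R 502.0
white 130 top mean [465.   99.3  50.3] mid [465.9  99.5  50.5] ext [46. 45. 16.] | side 285 [468.7 103.1  48.6] [469.  100.8  47.4] R 476.0
green 150 top mean [439.9  -8.1  75. ] mid [440.5  -8.6  74. ] ext [37. 36. 14.] | side 216 [443.3  -3.1  74.6] [442.9  -4.6  72.8] R 441.0
brass 125 top mean [ 466.7 -101.3   49.5] mid [ 466.7 -101.7   50. ] ext [44. 43. 13.] | side 203 [469.5 -96.6  47.7] [469.8 -99.2  47.6] R 478.0
buf 251 top mean [ 427.4 -225.    50.8] mid [ 427.2 -225.2   51.1] ext [48. 49. 20.] | side 239 [ 430.8 -219.8   48.9] [ 430.6 -221.9   49. ] R 483.0
filA 296 top mean [ 450.1 -331.2   71.7] mid [ 450.9 -332.5   70.7] ext [53. 52. 19.] | side 230 [ 454.3 -323.1   70.1] [ 454.4 -329.2   69.4] R 560.0
filB 307 top mean [ 334.6 -344.3   72. ] mid [ 334.8 -344.8   72.2] ext [52. 50. 22.] | side 230 [ 337.9 -337.2   70.2] [ 337.  -342.6   69.6] R 481.0
purA 127 top mean [590.6   9.2  50.1] mid [590.5   8.7  49. ] ext [45. 43. 15.] | side 244 [593.6  13.5  48.4] [594.1  11.3  47.3] R 591.0
purB 127 top mean [378.   58.6  50.2] mid [377.6  58.7  50. ] ext [43. 42. 14.] | side 268 [381.3  62.6  48.6] [381.1  61.8  48.4] R 382.0
yellow ((637.01416015625, 159.99932861328125), (128.11602783203125, 165.46481323242188), 12.620987892150879) 5.208974877762671
[556. 227.]
[593.  65.]
[718.  93.]
[681. 255.]
blue ((633.8132934570312, -179.29754638671875), (125.50086212158203, 249.87969970703125), 11.320510864257812) 5.129823825197491
[548. -69.]
[ 597. -314.]
[ 720. -289.]
[671. -44.]
bench z 0.28879394730881813 0.9157800100799705
```

View pics/crop1.png

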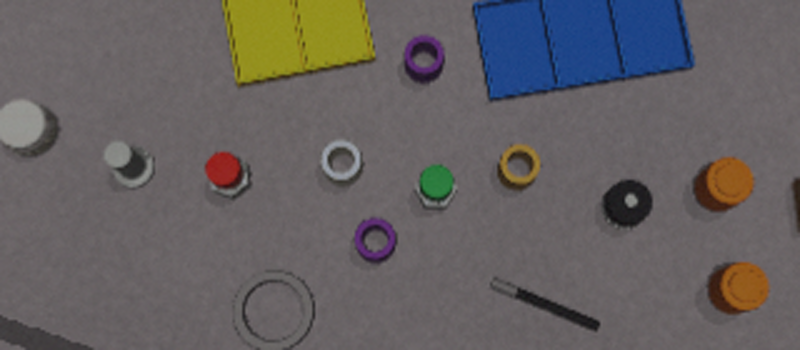

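The filters are A at px (430,213), R=560 mm, and B at px (436,255), R=481 mm, so A is the one wanted. The crop shows one brass bush at crop (520,165), the buffer with its stud at (630,203), and red and green caps clearly distinct. Next come the clearances and the helper for tool-frame shifts.

```bash
cat > go.py <<'E'
import sys
from h import *
from scipy.spatial.transform import Rotation as R
s=env.state(); t=np.array([float(a) for a in sys.argv[1:4]]); yaw=float(sys.argv[4]) if len(sys.argv)>4 else None
M=R.from_euler('xyz',s['ee_rot'],degrees=True).as_matrix()
sh=M.T@(t-s['ee_pos'])/1000
y=np.degrees(np.arctan2(M[1,0],M[0,0]))
print('t',round(s['time_s'],2),'pos',s['ee_pos'].round(1),'yaw',y.round(2),'w',s['gripper_width'].round(1),'F',s['force'].round(1),'SHIFT',sh.round(4),'ROLL',None if yaw is None else round(y-yaw,1), 'q',s['qpos'].round(0))
E
python3 - <<'E'
from m import *
P=cloud('top',np.load('pics/top_d.npy')); S=cloud('side',np.load('pics/side_d.npy'))
print('whitecyl',P[180:200,140:160].reshape(-1,3).max(0))
b=S[120:165,180:205].reshape(-1,3);print('bottle',b.mean(0),b.min(0),b.max(0)); b=S[102:108,175:185].reshape(-1,3);print('cap',b.mean(0))
E
python3 go.py 459.5 340 170 12
```

```text
whitecyl [ 536.93466838  501.67108879 1450.32400716]
bottle [ 826.31434595 -146.01580339   88.72659251] [ 408.40386644 -291.6818024    -2.08567739] [872.22709629 682.22860634 760.10129466]
cap [ 835.90130135 -151.29671551  189.75415815]Traceback (most recent call last):
  File "go.py", line 8, in <module>
    print('t',round(s['time_s'],2),'pos',s['ee_pos'].round(1),'yaw',y.round(2),'w',s['gripper_width'].round(1),'F',s['force'].round(1),'SHIFT',sh.round(4),'ROLL',None if yaw is None else round(y-yaw,1), 'q',s['qpos'].round(0))
                                                                                   ^^^^^^^^^^^^^^^^^^^^^^^^
AttributeError: 'float' object has no attribute 'round'
```

```bash
sed -i "s/s\['gripper_width'\].round(1)/round(s['gripper_width'],1)/" go.py
python3 -m pendant '[{"xyz":[-0.015,0.047,0],"roll":8.5,"jaw":0},{"xyz":[-0.03,0.094,0],"roll":17,"jaw":0},{"xyz":[-0.045,0.141,0.01],"roll":25.5,"jaw":0},{"xyz":[-0.06,0.188,0.02],"roll":34,"jaw":0},{"xyz":[-0.076,0.235,0.03],"roll":42.5,"jaw":0},{"xyz":[-0.092,0.282,0.04],"roll":51,"jaw":0},{"xyz":[-0.106,0.328,0.043],"roll":59.5,"jaw":0},{"xyz":[-0.106,0.328,0.043],"roll":59.5,"jaw":0}]' 20
python3 go.py 459.5 340 41 12
python3 -c "
from h import *
im,d=grab('side');cv2.imwrite('pics/s2.png',im)"
```

```text
time_s: 1.1
ee_pos: [461.8, 338.6, 170.0]
ee_rot: [179.9, 0.1, 11.8]
force: [-0.4, 0.2, -0.5]
gripper_width: 91.6
t 1.1 pos [461.8 338.6 170. ] yaw 11.76 w 91.6 F [-0.4  0.2 -0.5] SHIFT [-0.0018 -0.0019  0.129 ] ROLL -0.2 q [35. 20. 94. -0. 66. 23.]
```

View pics/s2.png

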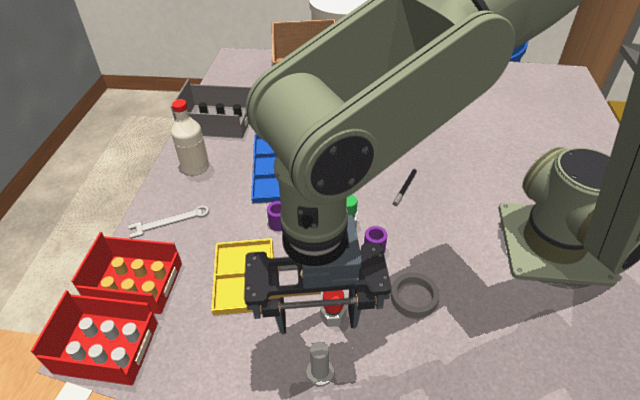

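The side view shows the open fingers straddling the pin at px (320,360). Descending and gripping.

```bash

python3 -m pendant '[{"xyz":[-0.002,-0.002,0.03],"roll":0,"jaw":0},{"xyz":[-0.002,-0.002,0.07],"roll":0,"jaw":0},{"xyz":[-0.002,-0.002,0.1],"roll":0,"jaw":0},{"xyz":[-0.002,-0.002,0.12],"roll":0,"jaw":0},{"xyz":[-0.002,-0.002,0.128],"roll":0,"jaw":0},{"xyz":[-0.002,-0.002,0.128],"roll":0,"jaw":0.3},{"xyz":[-0.002,-0.002,0.128],"roll":0,"jaw":1},{"xyz":[-0.002,-0.002,0.128],"roll":0,"jaw":1}]' 25
python3 -m pendant '[{"xyz":[0,0,0],"roll":0,"jaw":1},{"xyz":[0,0,0],"roll":0,"jaw":1},{"xyz":[0,0,0],"roll":0,"jaw":1},{"xyz":[0,0,0],"roll":0,"jaw":1},{"xyz":[0,0,-0.01],"roll":0,"jaw":1},{"xyz":[0,0,-0.04],"roll":0,"jaw":1},{"xyz":[0,0,-0.08],"roll":0,"jaw":1},{"xyz":[0,0,-0.13],"roll":0,"jaw":1}]' 25
python3 go.py 618 -101 170
```

```text
time_s: 2.15
ee_pos: [457.9, 342.7, 43.9]
ee_rot: [-180.0, -0.1, 12.0]
force: [-0.1, -0.2, 0.6]
gripper_width: 64.2
time_s: 3.15
ee_pos: [455.7, 341.3, 172.7]
ee_rot: [179.9, 0.3, 12.0]
force: [0.8, 0.2, -4.6]
gripper_width: 29.5
t 3.15 pos [455.7 341.3 172.7] yaw 12.0 w 29.5 F [ 0.8  0.2 -4.6] SHIFT [0.0667 0.4663 0.0033] ROLL None q [36. 20. 94.  0. 67. 24.]
```

Gripped at 29.5 mm, with a 4.6 N weight that matches the pin.

```bash

python3 -m pendant '[{"xyz":[0.004,0.03,0],"roll":0,"jaw":1},{"xyz":[0.013,0.09,0],"roll":0,"jaw":1},{"xyz":[0.021,0.15,0],"roll":0,"jaw":1},{"xyz":[0.03,0.21,0],"roll":0,"jaw":1},{"xyz":[0.038,0.27,0],"roll":0,"jaw":1},{"xyz":[0.047,0.33,0],"roll":0,"jaw":1},{"xyz":[0.056,0.39,0],"roll":0,"jaw":1},{"xyz":[0.063,0.44,0.003],"roll":0,"jaw":1}]' 25
python3 -m pendant '[{"xyz":[0.003,0.022,0],"roll":0,"jaw":1},{"xyz":[0.004,0.026,0],"roll":0,"jaw":1},{"xyz":[0.004,0.026,0],"roll":0,"jaw":1},{"xyz":[0.004,0.026,0],"roll":0,"jaw":1},{"xyz":[0.004,0.026,0],"roll":0,"jaw":1},{"xyz":[0.004,0.026,0],"roll":0,"jaw":1},{"xyz":[0.004,0.026,0],"roll":0,"jaw":1},{"xyz":[0.004,0.026,0],"roll":0,"jaw":1}]' 25
python3 go.py 618 -101 47
python3 -c "
from h import *
im,d=grab('side');cv2.imwrite('pics/s3.png',cv2.resize(im[50:250,180:440],None,fx=2.5,fy=2.5))"
```

```text
time_s: 4.15
ee_pos: [610.1, -77.0, 169.4]
ee_rot: [-179.9, 0.1, 11.9]
force: [0.9, 0.6, -4.3]
gripper_width: 29.2
time_s: 5.15
ee_pos: [619.9, -99.5, 170.0]
ee_rot: [-180.0, -0.0, 12.0]
force: [-0.4, -0.5, -4.1]
gripper_width: 29.6
t 5.15 pos [619.9 -99.5 170. ] yaw 12.01 w 29.6 F [-0.4 -0.5 -4.1] SHIFT [-0.0022  0.0011  0.123 ] ROLL None q [-10.  25.  86.   0.  69. -22.]
```

View pics/s3.png

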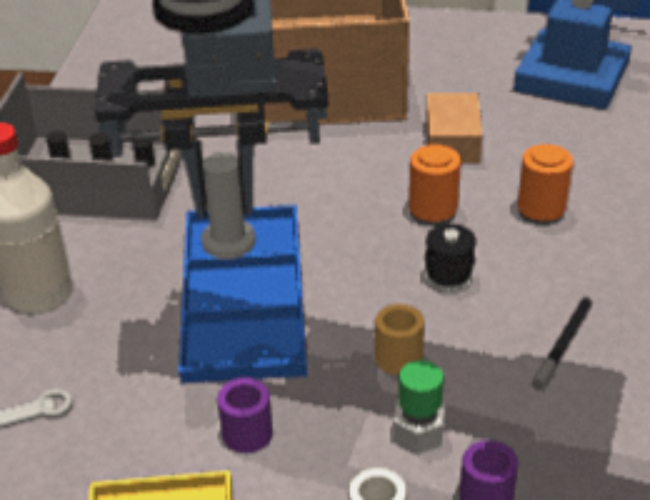

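The pin hangs upright over the blue tray's near pocket (its base at crop (228,240), still about 130 mm up). Lowering it.

```bash

python3 -m pendant '[{"xyz":[-0.002,0.001,0.03],"roll":0,"jaw":1},{"xyz":[-0.002,0.001,0.07],"roll":0,"jaw":1},{"xyz":[-0.002,0.001,0.1],"roll":0,"jaw":1},{"xyz":[-0.002,0.001,0.115],"roll":0,"jaw":1},{"xyz":[-0.002,0.001,0.12],"roll":0,"jaw":1},{"xyz":[-0.002,0.001,0.122],"roll":0,"jaw":1},{"xyz":[-0.002,0.001,0.122],"roll":0,"jaw":1},{"xyz":[-0.002,0.001,0.122],"roll":0,"jaw":1}]' 25
```

```text
time_s: 6.2
ee_pos: [618.7, -101.1, 48.8]
ee_rot: [180.0, -0.1, 12.0]
force: [0.1, -1.3, -4.2]
gripper_width: 29.2
```

```bash

python3 -m pendant '[{"xyz":[0,0,0.001],"roll":0,"jaw":1},{"xyz":[0,0,0.001],"roll":0,"jaw":1},{"xyz":[0,0,0.002],"roll":0,"jaw":1},{"xyz":[0,0,0.002],"roll":0,"jaw":1},{"xyz":[0,0,0.002],"roll":0,"jaw":1},{"xyz":[0,0,0.002],"roll":0,"jaw":1},{"xyz":[0,0,0.002],"roll":0,"jaw":1},{"xyz":[0,0,0.002],"roll":0,"jaw":1}]' 25
```

```text
time_s: 7.2
ee_pos: [618.6, -101.0, 47.2]
ee_rot: [180.0, -0.1, 12.0]
force: [-1.8, 0.4, 6.0]
gripper_width: 29.4
```

In contact (Fz went from −4 to +6). Releasing and rising, then checking.

```bash

python3 -m pendant '[{"xyz":[0,0,0],"roll":0,"jaw":0.5},{"xyz":[0,0,0],"roll":0,"jaw":0.4},{"xyz":[0,0,0],"roll":0,"jaw":0.35},{"xyz":[0,0,0],"roll":0,"jaw":0.35},{"xyz":[0,0,-0.02],"roll":0,"jaw":0.35},{"xyz":[0,0,-0.06],"roll":0,"jaw":0.35},{"xyz":[0,0,-0.11],"roll":0,"jaw":0.2},{"xyz":[0,0,-0.123],"roll":0,"jaw":0}]' 25
python3 go.py 468 -100.5 100
```

```text
time_s: 8.2
ee_pos: [620.0, -101.3, 172.7]
ee_rot: [179.9, -0.4, 12.0]
force: [0.5, -0.2, -0.5]
gripper_width: 76.5
t 8.2 pos [ 620.  -101.3  172.7] yaw 12.0 w 76.5 F [ 0.5 -0.2 -0.5] SHIFT [-0.149  -0.0326  0.0717] ROLL None q [-10.  24.  86.   0.  69. -22.]
```

```bash

python3 -m pendant '[{"xyz":[-0.04,-0.009,0],"roll":0,"jaw":0},{"xyz":[-0.09,-0.02,0.01],"roll":0,"jaw":0},{"xyz":[-0.13,-0.029,0.04],"roll":0,"jaw":0},{"xyz":[-0.149,-0.033,0.07],"roll":0,"jaw":0},{"xyz":[-0.149,-0.033,0.072],"roll":0,"jaw":0},{"xyz":[-0.149,-0.033,0.072],"roll":0,"jaw":0},{"xyz":[-0.149,-0.033,0.072],"roll":0,"jaw":0},{"xyz":[-0.149,-0.033,0.072],"roll":0,"jaw":0}]' 25
python3 go.py 468 -100.5 19
python3 -c "
from h import *
im,d=grab('side');cv2.imwrite('pics/s4.png',cv2.resize(im[50:250,180:440],None,fx=2.5,fy=2.5))"
```

```text
time_s: 9.2
ee_pos: [466.8, -99.8, 97.6]
ee_rot: [180.0, -0.1, 12.0]
force: [0.2, 0.3, 0.5]
gripper_width: 91.1
t 9.2 pos [466.8 -99.8  97.6] yaw 12.02 w 91.1 F [0.2 0.3 0.5] SHIFT [0.0009 0.0008 0.0786] ROLL None q [-13.  16. 112.   0.  52. -25.]
```

View pics/s4.png

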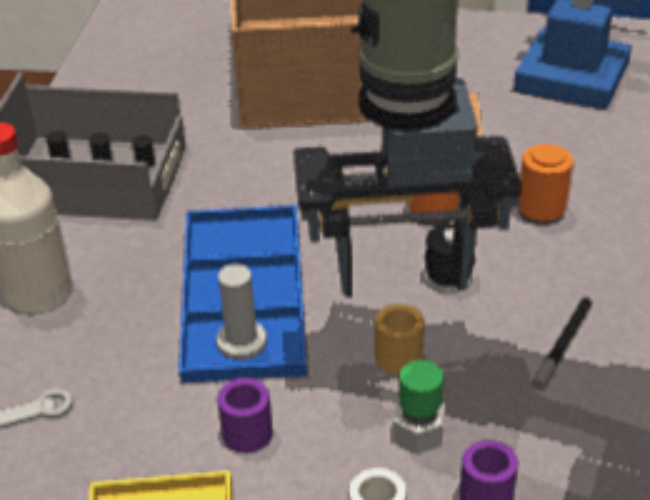

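The pin stands upright in the near blue pocket (crop (240,340)), and the open fingers straddle the brass bush (crop (400,335)).

```bash

python3 -m pendant '[{"xyz":[0.001,0.001,0.03],"roll":0,"jaw":0},{"xyz":[0.001,0.001,0.06],"roll":0,"jaw":0},{"xyz":[0.001,0.001,0.075],"roll":0,"jaw":0},{"xyz":[0.001,0.001,0.078],"roll":0,"jaw":0},{"xyz":[0.001,0.001,0.078],"roll":0,"jaw":0},{"xyz":[0.001,0.001,0.078],"roll":0,"jaw":0.4},{"xyz":[0.001,0.001,0.078],"roll":0,"jaw":1},{"xyz":[0.001,0.001,0.078],"roll":0,"jaw":1}]' 25
python3 -m pendant '[{"xyz":[0,0,0],"roll":0,"jaw":1},{"xyz":[0,0,0],"roll":0,"jaw":1},{"xyz":[0,0,0],"roll":0,"jaw":1},{"xyz":[0,0,0],"roll":0,"jaw":1},{"xyz":[0,0,-0.01],"roll":0,"jaw":1},{"xyz":[0,0,-0.04],"roll":0,"jaw":1},{"xyz":[0,0,-0.09],"roll":0,"jaw":1},{"xyz":[0,0,-0.14],"roll":0,"jaw":1}]' 25
python3 go.py 634 -179 170
```

```text
time_s: 10.25
ee_pos: [467.0, -100.5, 19.3]
ee_rot: [180.0, -0.0, 12.0]
force: [0.4, -0.0, 0.6]
gripper_width: 64.5
time_s: 11.25
ee_pos: [465.3, -100.3, 160.0]
ee_rot: [-179.9, 0.2, 12.0]
force: [0.8, -0.4, -2.9]
gripper_width: 45.4
t 11.25 pos [ 465.3 -100.3  160. ] yaw 12.01 w 45.4 F [ 0.8 -0.4 -2.9] SHIFT [ 0.1486  0.112  -0.0105] ROLL None q [-14.  12. 107.  -0.  61. -26.]
```

```bash

python3 -m pendant '[{"xyz":[0.02,0.016,-0.01],"roll":0,"jaw":1},{"xyz":[0.055,0.042,-0.01],"roll":0,"jaw":1},{"xyz":[0.095,0.072,-0.01],"roll":0,"jaw":1},{"xyz":[0.13,0.098,-0.01],"roll":0,"jaw":1},{"xyz":[0.148,0.112,-0.01],"roll":0,"jaw":1},{"xyz":[0.148,0.112,-0.01],"roll":0,"jaw":1},{"xyz":[0.148,0.112,0.03],"roll":0,"jaw":1},{"xyz":[0.148,0.112,0.07],"roll":0,"jaw":1}]' 25
python3 -m pendant '[{"xyz":[0,0,0.02],"roll":0,"jaw":1},{"xyz":[0,0,0.04],"roll":0,"jaw":1},{"xyz":[0,0,0.055],"roll":0,"jaw":1},{"xyz":[0,0,0.06],"roll":0,"jaw":1},{"xyz":[0,0,0.062],"roll":0,"jaw":1},{"xyz":[0,0,0.062],"roll":0,"jaw":1},{"xyz":[0,0,0.062],"roll":0,"jaw":1},{"xyz":[0,0,0.062],"roll":0,"jaw":1}]' 25
python3 go.py 634 -179 23
```

```text
time_s: 12.25
ee_pos: [633.1, -178.6, 88.4]
ee_rot: [-180.0, 0.1, 12.0]
force: [-0.8, -0.5, -4.7]
gripper_width: 45.3
time_s: 13.25
ee_pos: [635.1, -179.3, 27.4]
ee_rot: [180.0, -0.0, 12.0]
force: [-0.2, -0.6, -4.4]
gripper_width: 45.4
t 13.25 pos [ 635.1 -179.3   27.4] yaw 12.0 w 45.4 F [-0.2 -0.6 -4.4] SHIFT [-0.001  -0.0005  0.0044] ROLL None q [-17.  35.  91.   0.  54. -29.]
```

```bash

python3 -m pendant '[{"xyz":[0,0,0.002],"roll":0,"jaw":1},{"xyz":[0,0,0.003],"roll":0,"jaw":1},{"xyz":[0,0,0.004],"roll":0,"jaw":1},{"xyz":[0,0,0.005],"roll":0,"jaw":1},{"xyz":[0,0,0.005],"roll":0,"jaw":1},{"xyz":[0,0,0.005],"roll":0,"jaw":1},{"xyz":[0,0,0.005],"roll":0,"jaw":1},{"xyz":[0,0,0.005],"roll":0,"jaw":1}]' 25
```

```text
time_s: 14.25
ee_pos: [634.8, -179.2, 23.1]
ee_rot: [180.0, -0.0, 12.0]
force: [-3.4, 0.5, 5.4]
gripper_width: 45.2
```

```bash

python3 -m pendant '[{"xyz":[0,0,0],"roll":0,"jaw":0.4},{"xyz":[0,0,0],"roll":0,"jaw":0.3},{"xyz":[0,0,0],"roll":0,"jaw":0.25},{"xyz":[0,0,0],"roll":0,"jaw":0.25},{"xyz":[0,0,-0.02],"roll":0,"jaw":0.25},{"xyz":[0,0,-0.05],"roll":0,"jaw":0.25},{"xyz":[0,0,-0.09],"roll":0,"jaw":0.2},{"xyz":[0,0,-0.12],"roll":0,"jaw":0}]' 25
python3 go.py 429 -223.5 100
```

```text
time_s: 15.25
ee_pos: [635.3, -179.4, 143.6]
ee_rot: [180.0, -0.1, 12.0]
force: [-0.3, -0.6, 0.1]
gripper_width: 80.4
t 15.25 pos [ 635.3 -179.4  143.6] yaw 12.0 w 80.4 F [-0.3 -0.6  0.1] SHIFT [-2.11e-01  2.00e-04  4.33e-02] ROLL None q [-17.  29.  84.   0.  68. -29.]
```

```bash

python3 -m pendant '[{"xyz":[-0.04,0,0],"roll":0,"jaw":0},{"xyz":[-0.09,0,0.01],"roll":0,"jaw":0},{"xyz":[-0.14,0,0.03],"roll":0,"jaw":0},{"xyz":[-0.19,0,0.043],"roll":0,"jaw":0},{"xyz":[-0.211,0,0.043],"roll":0,"jaw":0},{"xyz":[-0.211,0,0.043],"roll":0,"jaw":0},{"xyz":[-0.211,0,0.043],"roll":0,"jaw":0},{"xyz":[-0.211,0,0.043],"roll":0,"jaw":0}]' 25
python3 go.py 429 -223.5 12
python3 -c "
from h import *
im,d=grab('side');cv2.imwrite('pics/s5.png',cv2.resize(im[50:250,180:440],None,fx=2.5,fy=2.5))"
```

```text
time_s: 16.25
ee_pos: [430.2, -223.2, 99.3]
ee_rot: [179.9, -0.1, 12.1]
force: [0.1, -0.0, -0.6]
gripper_width: 91.1
t 16.25 pos [ 430.2 -223.2   99.3] yaw 12.07 w 91.1 F [ 0.1 -0.  -0.6] SHIFT [-0.0014 -0.0001  0.0873] ROLL None q [-29.  16. 111.   0.  53. -41.]
```

View pics/s5.png

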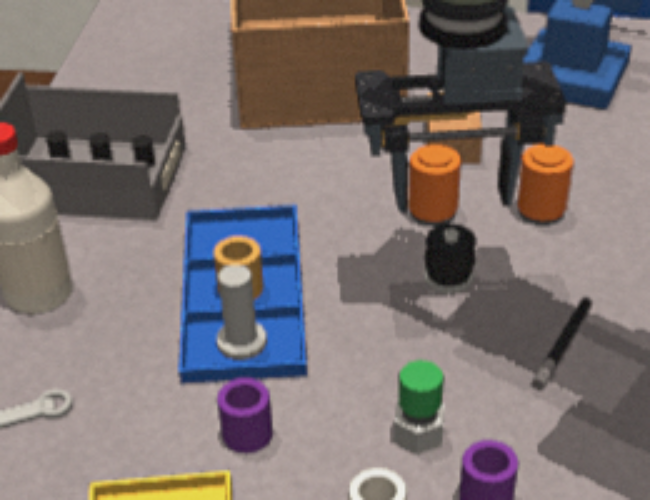

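The brass bush stands in the middle pocket (crop (238,268)), and the gripper is above the buffer (crop (450,255)). Descending.

```bash

python3 -m pendant '[{"xyz":[-0.001,0,0.03],"roll":0,"jaw":0},{"xyz":[-0.001,0,0.06],"roll":0,"jaw":0},{"xyz":[-0.001,0,0.08],"roll":0,"jaw":0},{"xyz":[-0.001,0,0.087],"roll":0,"jaw":0},{"xyz":[-0.001,0,0.087],"roll":0,"jaw":0},{"xyz":[-0.001,0,0.087],"roll":0,"jaw":0.35},{"xyz":[-0.001,0,0.087],"roll":0,"jaw":1},{"xyz":[-0.001,0,0.087],"roll":0,"jaw":1}]' 20
python3 -m pendant '[{"xyz":[0,0,0],"roll":0,"jaw":1},{"xyz":[0,0,0],"roll":0,"jaw":1},{"xyz":[0,0,0],"roll":0,"jaw":1},{"xyz":[0,0,0],"roll":0,"jaw":1},{"xyz":[0,0,-0.01],"roll":0,"jaw":1},{"xyz":[0,0,-0.04],"roll":0,"jaw":1},{"xyz":[0,0,-0.09],"roll":0,"jaw":1},{"xyz":[0,0,-0.14],"roll":0,"jaw":1}]' 20
python3 go.py 649.5 -258 160
```

```text
time_s: 17.3
ee_pos: [427.7, -223.5, 12.4]
ee_rot: [180.0, -0.0, 12.0]
force: [0.4, -0.1, -0.3]
gripper_width: 64.1
time_s: 18.3
ee_pos: [426.4, -222.9, 153.1]
ee_rot: [-179.9, 0.1, 12.0]
force: [1.6, 0.1, -2.0]
gripper_width: 50.2
t 18.3 pos [ 426.4 -222.9  153.1] yaw 12.01 w 50.2 F [ 1.6  0.1 -2. ] SHIFT [ 0.2109  0.0807 -0.0074] ROLL None q [-29.  13. 107.  -0.  60. -41.]
```

```bash

python3 -m pendant '[{"xyz":[0.025,0.01,0],"roll":0,"jaw":1},{"xyz":[0.065,0.025,0],"roll":0,"jaw":1},{"xyz":[0.115,0.044,0],"roll":0,"jaw":1},{"xyz":[0.165,0.063,0],"roll":0,"jaw":1},{"xyz":[0.2,0.077,0],"roll":0,"jaw":1},{"xyz":[0.211,0.081,0],"roll":0,"jaw":1},{"xyz":[0.211,0.081,0.03],"roll":0,"jaw":1},{"xyz":[0.211,0.081,0.07],"roll":0,"jaw":1}]' 20
python3 -m pendant '[{"xyz":[0,0,0.02],"roll":0,"jaw":1},{"xyz":[0,0,0.04],"roll":0,"jaw":1},{"xyz":[0,0,0.055],"roll":0,"jaw":1},{"xyz":[0,0,0.06],"roll":0,"jaw":1},{"xyz":[0,0,0.062],"roll":0,"jaw":1},{"xyz":[0,0,0.062],"roll":0,"jaw":1},{"xyz":[0,0,0.062],"roll":0,"jaw":1},{"xyz":[0,0,0.062],"roll":0,"jaw":1}]' 20
python3 go.py 649.5 -258 16
```

```text
time_s: 19.3
ee_pos: [650.0, -258.7, 82.2]
ee_rot: [180.0, -0.0, 12.0]
force: [0.6, -0.3, -3.4]
gripper_width: 50.2
time_s: 20.3
ee_pos: [650.9, -258.7, 20.4]
ee_rot: [180.0, -0.0, 12.0]
force: [-0.4, -0.4, -2.7]
gripper_width: 50.0
t 20.3 pos [ 650.9 -258.7   20.4] yaw 12.01 w 50.0 F [-0.4 -0.4 -2.7] SHIFT [-0.0012 -0.001   0.0044] ROLL None q [-23.  38.  85.   0.  57. -35.]
```

```bash

python3 -m pendant '[{"xyz":[0,0,0.002],"roll":0,"jaw":1},{"xyz":[0,0,0.003],"roll":0,"jaw":1},{"xyz":[0,0,0.004],"roll":0,"jaw":1},{"xyz":[0,0,0.005],"roll":0,"jaw":1},{"xyz":[0,0,0.005],"roll":0,"jaw":1},{"xyz":[0,0,0.005],"roll":0,"jaw":1},{"xyz":[0,0,0.005],"roll":0,"jaw":1},{"xyz":[0,0,0.005],"roll":0,"jaw":1}]' 20
```

```text
time_s: 21.3
ee_pos: [650.6, -258.6, 16.2]
ee_rot: [180.0, -0.0, 12.0]
force: [-3.7, 1.8, 4.8]
gripper_width: 50.2
```

```bash

python3 -m pendant '[{"xyz":[0,0,0],"roll":0,"jaw":0.35},{"xyz":[0,0,0],"roll":0,"jaw":0.3},{"xyz":[0,0,0],"roll":0,"jaw":0.3},{"xyz":[0,0,0],"roll":0,"jaw":0.3},{"xyz":[0,0,-0.02],"roll":0,"jaw":0.3},{"xyz":[0,0,-0.05],"roll":0,"jaw":0.3},{"xyz":[0,0,-0.1],"roll":0,"jaw":0.2},{"xyz":[0,0,-0.14],"roll":0,"jaw":0}]' 20
python3 go.py 449.5 228 150
```

```text
time_s: 22.3
ee_pos: [651.0, -258.8, 156.8]
ee_rot: [180.0, -0.1, 12.0]
force: [0.7, 0.7, 0.2]
gripper_width: 80.3
t 22.3 pos [ 651.  -258.8  156.8] yaw 12.0 w 80.3 F [0.7 0.7 0.2] SHIFT [-0.0959 -0.5181  0.0063] ROLL None q [-23.  32.  76.   0.  72. -35.]
```

```bash

python3 -m pendant '[{"xyz":[-0.006,-0.03,0],"roll":0,"jaw":0},{"xyz":[-0.016,-0.088,0],"roll":0,"jaw":0},{"xyz":[-0.027,-0.146,0],"roll":0,"jaw":0},{"xyz":[-0.038,-0.204,0],"roll":0,"jaw":0},{"xyz":[-0.049,-0.262,0],"roll":0,"jaw":0},{"xyz":[-0.059,-0.32,0],"roll":0,"jaw":0},{"xyz":[-0.07,-0.378,0],"roll":0,"jaw":0},{"xyz":[-0.081,-0.436,0],"roll":0,"jaw":0}]' 20
python3 -m pendant '[{"xyz":[-0.009,-0.05,0],"roll":0,"jaw":0},{"xyz":[-0.014,-0.076,0.003],"roll":0,"jaw":0},{"xyz":[-0.015,-0.082,0.006],"roll":0,"jaw":0},{"xyz":[-0.015,-0.082,0.006],"roll":0,"jaw":0},{"xyz":[-0.015,-0.082,0.006],"roll":0,"jaw":0},{"xyz":[-0.015,-0.082,0.006],"roll":0,"jaw":0},{"xyz":[-0.015,-0.082,0.006],"roll":0,"jaw":0},{"xyz":[-0.015,-0.082,0.006],"roll":0,"jaw":0}]' 20
python3 go.py 449.5 228 38
python3 -c "
from h import *
im,d=grab('side');cv2.imwrite('pics/s6.png',cv2.resize(im[100:350,180:440],None,fx=2.3,fy=2.3))"
```

```text
time_s: 23.3
ee_pos: [480.0, 152.6, 155.2]
ee_rot: [-180.0, -0.1, 12.0]
force: [0.6, 0.6, -0.1]
gripper_width: 91.1
time_s: 24.3
ee_pos: [449.2, 227.8, 149.0]
ee_rot: [-180.0, -0.0, 12.0]
force: [-0.6, 0.4, 0.8]
gripper_width: 91.0
t 24.3 pos [449.2 227.8 149. ] yaw 11.97 w 91.0 F [-0.6  0.4  0.8] SHIFT [ 0.0003 -0.0002  0.111 ] ROLL None q [ 26.  15. 105.   0.  60.  14.]
```

View pics/s6.png

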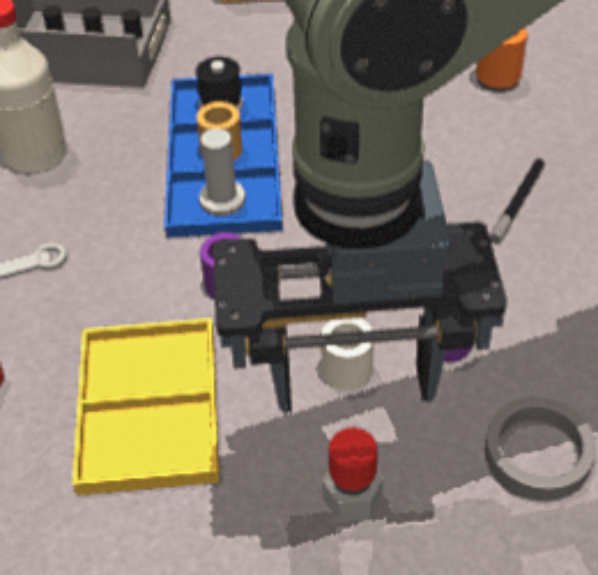

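All three blue-kit parts stand in separate pockets (buffer at crop (218,80)), and the red fitting is below the gripper (crop (352,465)). Grasping its cap.

```bash

python3 -m pendant '[{"xyz":[0,0,0.03],"roll":0,"jaw":0},{"xyz":[0,0,0.07],"roll":0,"jaw":0},{"xyz":[0,0,0.1],"roll":0,"jaw":0},{"xyz":[0,0,0.11],"roll":0,"jaw":0},{"xyz":[0,0,0.11],"roll":0,"jaw":0},{"xyz":[0,0,0.11],"roll":0,"jaw":0.4},{"xyz":[0,0,0.11],"roll":0,"jaw":1},{"xyz":[0,0,0.11],"roll":0,"jaw":1}]' 25
python3 -m pendant '[{"xyz":[0,0,0],"roll":0,"jaw":1},{"xyz":[0,0,0],"roll":0,"jaw":1},{"xyz":[0,0,0],"roll":0,"jaw":1},{"xyz":[0,0,0],"roll":0,"jaw":1},{"xyz":[0,0,-0.01],"roll":0,"jaw":1},{"xyz":[0,0,-0.04],"roll":0,"jaw":1},{"xyz":[0,0,-0.08],"roll":0,"jaw":1},{"xyz":[0,0,-0.12],"roll":0,"jaw":1}]' 25
python3 go.py 628 199 160
```

```text
time_s: 25.35
ee_pos: [449.4, 228.2, 39.7]
ee_rot: [-180.0, -0.1, 12.0]
force: [-0.4, 0.5, 0.1]
gripper_width: 64.1
time_s: 26.35
ee_pos: [448.5, 227.8, 160.3]
ee_rot: [180.0, 0.1, 12.0]
force: [-0.2, 0.0, -2.0]
gripper_width: 37.6
t 26.35 pos [448.5 227.8 160.3] yaw 12.01 w 37.6 F [-0.2  0.  -2. ] SHIFT [1.696e-01 6.550e-02 1.000e-04] ROLL None q [ 26.  14. 104.   0.  62.  14.]
```

```bash

python3 -m pendant '[{"xyz":[0.02,0.008,0],"roll":0,"jaw":1},{"xyz":[0.06,0.023,0],"roll":0,"jaw":1},{"xyz":[0.11,0.042,0],"roll":0,"jaw":1},{"xyz":[0.15,0.058,0],"roll":0,"jaw":1},{"xyz":[0.17,0.065,0],"roll":0,"jaw":1},{"xyz":[0.17,0.065,0.01],"roll":0,"jaw":1},{"xyz":[0.17,0.065,0.03],"roll":0,"jaw":1},{"xyz":[0.17,0.065,0.06],"roll":0,"jaw":1}]' 25
python3 -m pendant '[{"xyz":[0,0,0.02],"roll":0,"jaw":1},{"xyz":[0,0,0.035],"roll":0,"jaw":1},{"xyz":[0,0,0.045],"roll":0,"jaw":1},{"xyz":[0,0,0.05],"roll":0,"jaw":1},{"xyz":[0,0,0.052],"roll":0,"jaw":1},{"xyz":[0,0,0.052],"roll":0,"jaw":1},{"xyz":[0,0,0.052],"roll":0,"jaw":1},{"xyz":[0,0,0.052],"roll":0,"jaw":1}]' 25
python3 go.py 628 199 43
```

```text
time_s: 27.35
ee_pos: [627.4, 200.1, 98.7]
ee_rot: [-180.0, 0.0, 12.0]
force: [-0.5, 0.2, -2.7]
gripper_width: 37.9
time_s: 28.35
ee_pos: [629.1, 199.9, 47.3]
ee_rot: [-180.0, -0.0, 12.0]
force: [-0.9, 0.2, -2.5]
gripper_width: 37.1
t 28.35 pos [629.1 199.9  47.3] yaw 12.0 w 37.1 F [-0.9  0.2 -2.5] SHIFT [-0.0012  0.0006  0.0043] ROLL None q [17. 33. 90.  0. 56.  5.]
```

```bash

python3 -m pendant '[{"xyz":[0,0,0.002],"roll":0,"jaw":1},{"xyz":[0,0,0.003],"roll":0,"jaw":1},{"xyz":[0,0,0.004],"roll":0,"jaw":1},{"xyz":[0,0,0.005],"roll":0,"jaw":1},{"xyz":[0,0,0.005],"roll":0,"jaw":1},{"xyz":[0,0,0.005],"roll":0,"jaw":1},{"xyz":[0,0,0.005],"roll":0,"jaw":1},{"xyz":[0,0,0.005],"roll":0,"jaw":1}]' 25
```

```text
time_s: 29.35
ee_pos: [628.9, 199.9, 42.9]
ee_rot: [-180.0, -0.0, 12.0]
force: [-1.3, -0.4, 6.1]
gripper_width: 37.5
```

```bash

python3 -m pendant '[{"xyz":[0,0,0],"roll":0,"jaw":0.5},{"xyz":[0,0,0],"roll":0,"jaw":0.4},{"xyz":[0,0,0],"roll":0,"jaw":0.3},{"xyz":[0,0,0],"roll":0,"jaw":0.3},{"xyz":[0,0,-0.02],"roll":0,"jaw":0.3},{"xyz":[0,0,-0.05],"roll":0,"jaw":0.3},{"xyz":[0,0,-0.09],"roll":0,"jaw":0.2},{"xyz":[0,0,-0.117],"roll":0,"jaw":0}]' 25
python3 go.py 452.5 -331 160
```

```text
time_s: 30.35
ee_pos: [629.4, 200.0, 160.9]
ee_rot: [-180.0, -0.1, 12.0]
force: [0.5, 0.3, -0.2]
gripper_width: 80.2
t 30.35 pos [629.4 200.  160.9] yaw 12.0 w 80.2 F [ 0.5  0.3 -0.2] SHIFT [-2.835e-01  4.826e-01  1.000e-04] ROLL None q [17. 28. 82.  0. 70.  5.]
```

```bash

python3 -m pendant '[{"xyz":[-0.015,0.025,0],"roll":0,"jaw":0},{"xyz":[-0.044,0.075,0],"roll":0,"jaw":0},{"xyz":[-0.073,0.125,0],"roll":0,"jaw":0},{"xyz":[-0.103,0.175,0],"roll":0,"jaw":0},{"xyz":[-0.132,0.225,0],"roll":0,"jaw":0},{"xyz":[-0.161,0.275,0],"roll":0,"jaw":0},{"xyz":[-0.19,0.325,0],"roll":0,"jaw":0},{"xyz":[-0.22,0.375,0],"roll":0,"jaw":0}]' 20
python3 -m pendant '[{"xyz":[-0.029,0.05,0],"roll":0,"jaw":0},{"xyz":[-0.052,0.088,0],"roll":0,"jaw":0},{"xyz":[-0.063,0.107,0],"roll":0,"jaw":0},{"xyz":[-0.063,0.107,0],"roll":0,"jaw":0},{"xyz":[-0.063,0.107,0],"roll":0,"jaw":0},{"xyz":[-0.063,0.107,0],"roll":0,"jaw":0},{"xyz":[-0.063,0.107,0],"roll":0,"jaw":0},{"xyz":[-0.063,0.107,0],"roll":0,"jaw":0}]' 20
python3 go.py 452.5 -331 31
python3 -c "
from h import *
im,d=grab('side');cv2.imwrite('pics/s7.png',im[50:400])"
```

```text
time_s: 31.35
ee_pos: [491.0, -214.5, 159.1]
ee_rot: [180.0, -0.0, 12.0]
force: [0.7, -0.3, -0.6]
gripper_width: 91.0
time_s: 32.35
ee_pos: [452.5, -330.0, 159.0]
ee_rot: [-180.0, -0.0, 12.1]
force: [-0.1, -1.0, -0.2]
gripper_width: 90.9
t 32.35 pos [ 452.5 -330.   159. ] yaw 12.06 w 90.9 F [-0.1 -1.  -0.2] SHIFT [-0.0003  0.001   0.128 ] ROLL None q [-37.  19.  97.   0.  64. -49.]
```

View pics/s7.png

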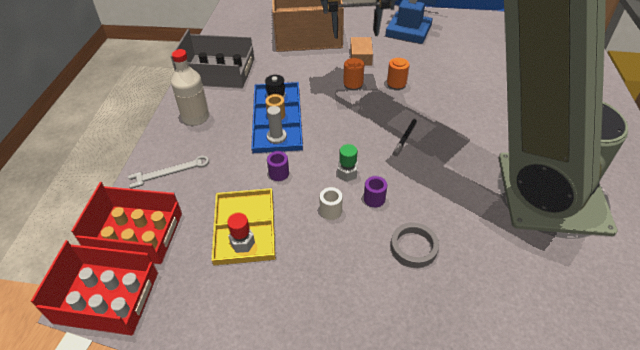

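The red fitting stands in the near yellow pocket (px (240,230)), and the gripper is over the far filter (px (354,72)). The near filter stays clear. Descending.

```bash

python3 -m pendant '[{"xyz":[0,0.001,0.03],"roll":0,"jaw":0},{"xyz":[0,0.001,0.07],"roll":0,"jaw":0},{"xyz":[0,0.001,0.11],"roll":0,"jaw":0},{"xyz":[0,0.001,0.125],"roll":0,"jaw":0},{"xyz":[0,0.001,0.128],"roll":0,"jaw":0},{"xyz":[0,0.001,0.128],"roll":0,"jaw":0.3},{"xyz":[0,0.001,0.128],"roll":0,"jaw":1},{"xyz":[0,0.001,0.128],"roll":0,"jaw":1}]' 20
python3 -m pendant '[{"xyz":[0,0,0],"roll":0,"jaw":1},{"xyz":[0,0,0],"roll":0,"jaw":1},{"xyz":[0,0,0],"roll":0,"jaw":1},{"xyz":[0,0,0],"roll":0,"jaw":1},{"xyz":[0,0,-0.01],"roll":0,"jaw":1},{"xyz":[0,0,-0.04],"roll":0,"jaw":1},{"xyz":[0,0,-0.09],"roll":0,"jaw":1},{"xyz":[0,0,-0.14],"roll":0,"jaw":1}]' 20
python3 go.py 646 121 175
```

```text
time_s: 33.4
ee_pos: [453.0, -331.8, 31.9]
ee_rot: [179.9, -0.1, 12.0]
force: [0.5, -0.5, -0.9]
gripper_width: 64.0
time_s: 34.4
ee_pos: [451.9, -331.0, 171.7]
ee_rot: [-179.9, 0.1, 12.0]
force: [1.4, -0.7, -2.6]
gripper_width: 53.6
t 34.4 pos [ 451.9 -331.   171.7] yaw 12.0 w 53.6 F [ 1.4 -0.7 -2.6] SHIFT [ 0.2838 -0.4018 -0.003 ] ROLL None q [-37.  19.  95.   0.  66. -49.]
```

```bash

python3 -m pendant '[{"xyz":[0.016,-0.023,-0.003],"roll":0,"jaw":1},{"xyz":[0.048,-0.068,-0.003],"roll":0,"jaw":1},{"xyz":[0.08,-0.113,-0.003],"roll":0,"jaw":1},{"xyz":[0.112,-0.158,-0.003],"roll":0,"jaw":1},{"xyz":[0.144,-0.204,-0.003],"roll":0,"jaw":1},{"xyz":[0.176,-0.249,-0.003],"roll":0,"jaw":1},{"xyz":[0.208,-0.295,-0.003],"roll":0,"jaw":1},{"xyz":[0.24,-0.34,-0.003],"roll":0,"jaw":1}]' 20
python3 -m pendant '[{"xyz":[0.025,-0.035,0],"roll":0,"jaw":1},{"xyz":[0.038,-0.055,0],"roll":0,"jaw":1},{"xyz":[0.044,-0.062,0],"roll":0,"jaw":1},{"xyz":[0.044,-0.062,0],"roll":0,"jaw":1},{"xyz":[0.044,-0.062,0.01],"roll":0,"jaw":1},{"xyz":[0.044,-0.062,0.03],"roll":0,"jaw":1},{"xyz":[0.044,-0.062,0.06],"roll":0,"jaw":1},{"xyz":[0.044,-0.062,0.08],"roll":0,"jaw":1}]' 20
python3 go.py 646 121 36
python3 -c "
from h import *
im,d=grab('side');cv2.imwrite('pics/s8.png',cv2.resize(im[120:350,150:410],None,fx=2.3,fy=2.3))"
```

```text
time_s: 35.4
ee_pos: [616.5, 52.8, 173.4]
ee_rot: [-180.0, 0.1, 12.0]
force: [1.1, -0.0, -3.1]
gripper_width: 53.6
time_s: 36.4
ee_pos: [645.3, 119.1, 92.1]
ee_rot: [180.0, 0.2, 11.9]
force: [-0.1, -0.0, -2.9]
gripper_width: 53.6
t 36.4 pos [645.3 119.1  92.1] yaw 11.91 w 53.6 F [-0.1 -0.  -2.9] SHIFT [ 0.0012 -0.0017  0.0561] ROLL None q [ 9. 31. 88. -0. 62. -2.]
```

View pics/s8.png

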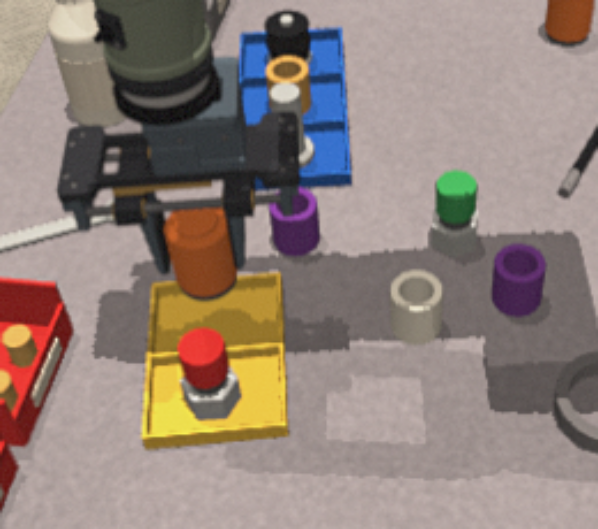

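The filter is upright over the far yellow pocket and the red fitting is clear of the divider. Lowering.

```bash

python3 -m pendant '[{"xyz":[0.001,-0.002,0.015],"roll":0,"jaw":1},{"xyz":[0.001,-0.002,0.03],"roll":0,"jaw":1},{"xyz":[0.001,-0.002,0.042],"roll":0,"jaw":1},{"xyz":[0.001,-0.002,0.05],"roll":0,"jaw":1},{"xyz":[0.001,-0.002,0.052],"roll":0,"jaw":1},{"xyz":[0.001,-0.002,0.052],"roll":0,"jaw":1},{"xyz":[0.001,-0.002,0.052],"roll":0,"jaw":1},{"xyz":[0.001,-0.002,0.052],"roll":0,"jaw":1}]' 20
```

```text
time_s: 37.45
ee_pos: [647.5, 123.0, 42.4]
ee_rot: [-180.0, -0.1, 12.0]
force: [-0.3, 0.2, -2.7]
gripper_width: 53.7
```

```bash

python3 -m pendant '[{"xyz":[-0.001,0.002,0.001],"roll":0,"jaw":1},{"xyz":[-0.001,0.002,0.003],"roll":0,"jaw":1},{"xyz":[-0.001,0.002,0.005],"roll":0,"jaw":1},{"xyz":[-0.001,0.002,0.006],"roll":0,"jaw":1},{"xyz":[-0.001,0.002,0.007],"roll":0,"jaw":1},{"xyz":[-0.001,0.002,0.007],"roll":0,"jaw":1},{"xyz":[-0.001,0.002,0.007],"roll":0,"jaw":1},{"xyz":[-0.001,0.002,0.007],"roll":0,"jaw":1}]' 20
```

```text
time_s: 38.45
ee_pos: [646.6, 120.9, 35.4]
ee_rot: [-180.0, -0.0, 12.0]
force: [-3.5, -1.0, 3.9]
gripper_width: 54.1
```

Contact. Releasing, rising, and backing away towards the base to clear the view.

```bash

python3 -m pendant '[{"xyz":[0,0,0],"roll":0,"jaw":0.3},{"xyz":[0,0,0],"roll":0,"jaw":0.25},{"xyz":[0,0,0],"roll":0,"jaw":0.25},{"xyz":[0,0,0],"roll":0,"jaw":0.25},{"xyz":[0,0,-0.02],"roll":0,"jaw":0.25},{"xyz":[0,0,-0.05],"roll":0,"jaw":0.2},{"xyz":[0,0,-0.1],"roll":0,"jaw":0.2},{"xyz":[0,0,-0.15],"roll":0,"jaw":0}]' 20
python3 -m pendant '[{"xyz":[-0.03,0,0],"roll":0,"jaw":0},{"xyz":[-0.07,0,0],"roll":0,"jaw":0},{"xyz":[-0.11,0,0],"roll":0,"jaw":0},{"xyz":[-0.15,0,0],"roll":0,"jaw":0},{"xyz":[-0.19,0,0],"roll":0,"jaw":0},{"xyz":[-0.22,0,0],"roll":0,"jaw":0},{"xyz":[-0.22,0,0],"roll":0,"jaw":0},{"xyz":[-0.22,0,0],"roll":0,"jaw":0}]' 20
python3 - <<'E'
from m import *
im,d=grab('side');cv2.imwrite('pics/s9.png',im)
it,dt=grab('top');cv2.imwrite('pics/t9.png',cv2.resize(it[110:290,170:470],None,fx=2.6,fy=2.6))
P=cloud('top',dt).reshape(-1,3)
for n,x,y,h in(('pin',618,-101,85),('brass',634,-179,50),('buf',650,-258,50),('red',628,199,75),('filter',646,121,70),('white',466,99,46),('green',440,-8,71)):
    t=P[(np.hypot(P[:,0]-x,P[:,1]-y)<35)&(P[:,2]>h-6)&(P[:,2]<h+18)]; print(n,len(t),((t.min(0)+t.max(0))/2).round() if len(t) else '',np.median(t[:,2]).round(1) if len(t) else '')
E
```

```text
time_s: 39.45
ee_pos: [646.5, 120.7, 186.1]
ee_rot: [-180.0, 0.0, 12.0]
force: [1.2, -0.5, -0.3]
gripper_width: 80.0
time_s: 40.45
ee_pos: [432.6, 75.2, 185.4]
ee_rot: [-180.0, -0.1, 12.0]
force: [0.1, 0.1, -0.2]
gripper_width: 91.0
pin 96 [ 617. -103.   87.] 89.3
brass 129 [ 632. -180.   52.] 53.2
buf 234 [ 649. -260.   55.] 54.3
red 144 [626. 199.  78.] 79.0
filter 278 [645. 119.  75.] 76.2
white 0  
green 119 [441. -13.  74.] 75.3
```

View pics/s9.png

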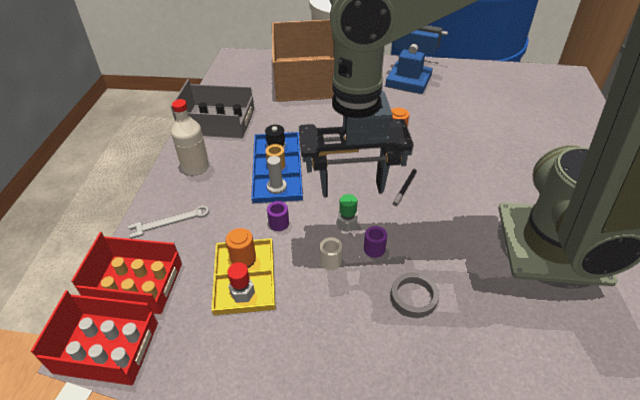

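View pics/t9.png

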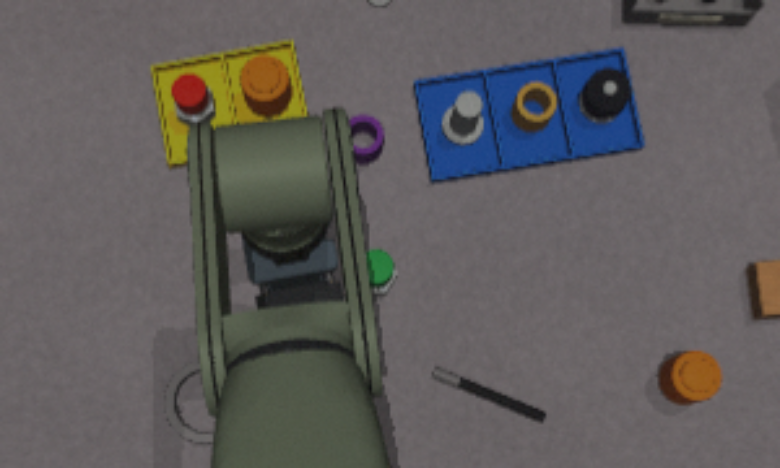

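All five parts stand one to a pocket with tops at nominal height plus the 4 mm floor. In the side view, the white bush (331,253) and green fitting (348,210) are where they started. Handing in.

```bash
python3 -c "
from workcell import env
print(env.job_done())"
```

```text
the job is handed in; nothing more can be done
None
```

Both kits are made up and the job is handed in, at about 40.5 s on the robot's clock. The hand-in gave no verdict.

- **Blue tray:** the steel pin, brass bushing and rubber buffer stand in its three pockets.
- **Yellow tray:** the red-capped fitting and the orange filter stand in its two pockets. I took the filter that stood farthest from the base, 560 mm out against 481 mm for the other.

**Last checks:**
- **Height:** the tops measured 89, 53, 54, 79 and 76 mm for the pin, bushing, buffer, fitting and filter. Each is within about 1.5 mm of its own height plus the 4 mm tray floor, so all five stand upright.
- **Position:** each part is within about 2 mm of where I aimed, and the gripper is open and clear of everything.
- **Parts left alone:** the white bushing and green-capped fitting stand where they were in the last side view.

**One check failed, one was partial:** the arm hid the white bushing from the top camera, so only the side view confirms it. The arm also partly hid the green cap from above, so its 5 mm difference in y there is not a reliable sign of movement.

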